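Free the top tumbler from the nested stack and set it on the trivet

ROBOT

A 6-joint arm with a two-finger parallel gripper is mounted at the origin on the work surface. World frame = base frame: x ahead of the robot, y to its left, z up, the work surface at z = 0. Lengths are in m, angles in rad, forces in N, time in s.
With the tool pointing down it reaches from about 0.4 to 0.825 m from the base axis. Payload 7 kg.
Tool frame: the origin (TCP) lies at the very end of the fingers, on their centre line; the grasp point (between the pads) lies 19 mm behind it; z points along the fingers, y is the direction in which the jaws open and shut (so a half turn about z gives the same grasp; the last joint's range is limited). The gripper opens to 88 mm and grips with 3 to 60 N. Pads are 19 mm wide; open, the fingers measure 130 mm over their backs; the gripper's body (78 mm by 193 mm) begins 47 mm behind the grasp point.
Start: joints at [1.607, 0.359, 0.012, 0, -1.224, -0.288], TCP at [0.168, 0.654, 0.227] pointing down, gripper open.
Joint ranges: [-3.07, 3.07], [-1.43, 2.12], [-1.02, 1.25], [-3.03, 1.67], [-3.05, -0], [-3.03, 3.03]. Speed limits (rad/s): [2.39, 2.39, 3.01, 3.14, 3.14, 3.14].

INTERFACE

Orientations are given as [roll, pitch, yaw] about the fixed x, y, z axes, in that order (R = Rz(yaw) Ry(pitch) Rx(roll)).
In Python, from station import arm, eyes, job, outline_of gives the robot as it stands.
- The arm moves only by the tool apply_moves, never from a script. Its argument "moves" is a list of rows, each a list of 5 numbers: the opening, from -1 (shut) to 1 (fully open), then the shift along the tool's x, y, z in m, then the turn about the tool's z in rad. A call has 1 to 12 rows; each row shifts and turns the commanded pose from where the row before left it, along the tool's axes as they then stand; what a row does not reach is not made up. A row lasts 1/12 s, in which the tool goes at most 41.7 mm and 7.16 degrees, less where a joint would pass 70% of its speed; a pose out of reach is approached as far as the arm can. A call with a gripper value outside its range is refused whole. The fingers move at their own pace and stop on an object; "newtons" is the grip in N (left out, the last holds). Time passes only in rows, so rows that do not move let the fingers close. It gives the time, the measured TCP pose, the force and the opening at its end, in the units of the state.
- arm.get_state(): the state, without advancing time (a new reading comes with each control period).
- eyes.grab_frame(name): name is "side" or "top" or "wrist"; returns a dict with "color" (480x640x3 uint8, red, green, blue), "z_map" (480x640 float32, m along the optical axis (not along the pixel's ray), 0 where there is no reading), "camera_matrix" (3x3 intrinsics, pixels), "k1" (the pictures are not rectified: a ray, as slopes to the right and down, at radius r is drawn at 1 + k1 r^2 times it, then the intrinsics apply), "extrinsics" (4x4, takes a point from camera to world coordinates). Camera axes: x right, y up, looking along -z (the intrinsics and any distortion apply to the point x, -y, -z); pixel columns grow to the right and rows downward; lengths in m; the calibration is good to about 2 mm. A picture is of the moment at which its call begins.
- job.job_done(): hands the job in, once; it reports no verdict.
Trained networks look in a picture, given as the dict that the camera call returned (one of the last four; its "shot" number tells which), for a name from the list of things; names that differ only in an ending like _2 or _b are one class to them, and where a whole thing is asked for, a point or a joint stands for the part that bears it (a point fixed in the world has none). Each returns a list of dicts, best first, with "score" (0 to 1); they miss things now and then, are a little off and sometimes report something else, mostly with a low value. They report only what shows in the picture. A call takes as long as a camera call. They do not tell look-alikes from the thing itself.
- outline_of(label, picture): "region" (480x640 bool, what is visible of it) and "extent" ([left, top, right, bottom] in pixels, round what is visible of it).
The state is a dict: "t": time; "q": joint angles; "qd": joint speeds; "joint_efforts": joint torques, N m; "eef_pos": TCP position; "ee_rot": TCP orientation; "force": force on the tool from outside, world axes, zero at the start; "moment": the same for the moment, N m; "width": finger opening in m.
Only numpy, scipy, OpenCV 4.12 (cv2) and the standard library are available. Lean on these libraries where they do the work, as an engineer would, in place of code of your own. Each camera call takes 0.05 s, during which the arm holds its last target.

TASK

Pull the stuck top steel tumbler straight up off the nested stack, without tipping, lifting or shoving the rest of the stack, and set it down gently, not dropped, upright and wholly on the round silicone trivet, then let go. Leave the saucers, teapot, jar and tin where they are.

Things in the scene. Friction and masses are not known exactly. Their poses are not given: they have to be found in the camera images.
- cup_center (a point): Centre (on the axis, half-way up) of the top steel tumbler, the one to take; z axis up. Round, 88 mm high, open at the top. Straight collar 60 to 62 mm in diameter from 10 to 44 mm above this point; below that a shoulder and a body tapering from 52 mm to the flat base, 37 mm in diameter, 44 mm below this point. Wall 3 mm, 0.12 to 0.24 kg.
- stack_top (a point): Centre of the rim of the middle tumbler, the top of what must stay; z axis up; 144 mm above the table. With the top tumbler nested, cup_center is 10 mm below this point and the top tumbler's rim 34 mm above it.
- trivet_top (a point): Centre of the top face of the round flat grey silicone trivet: a disc 120 mm in diameter, 8 mm thick, fixed to the table. z axis up. A tumbler standing on it has its centre 44 mm above this point.
- teapot: White ceramic teapot with cobalt pattern, body 128 mm in diameter, 128 mm high, about 210 mm from spout to handle (its y axis, spout at +y). Origin at the centre of its underside.
- saucers: Stack of steel saucers, 120 mm in diameter, 35 mm high. Origin at the centre of its underside.
- jar: Glass tea jar with an aluminium twist cap, 88 mm in diameter, 127 mm high. Origin at the centre of its underside.
- tin: Dark steel tea tin, 80 x 80 mm, 112 mm high with its lid. Origin at the centre of its underside.
- cup: The same top tumbler, origin at the centre of its base. Nested, its shoulder rests on the rim below, so only its collar shows: grip the collar across its outside. Three sprung rubber grips inside the tumbler below hold it; a straight upward pull of roughly 4 to 7 N, weight included, breaks their hold, which fades as it rises. Its base leaves the stack once raised 54 mm.
- stack: What must stay: two tumblers (collars 60 mm in diameter) fixed to a round marble foot 130 mm in diameter and 22 mm high; together 1.25 kg, loose on the table. Origin at the centre of the underside of the foot.
- trivet: The same trivet as trivet_top, with its origin at the centre of its underside.
Not all that is in view belongs to the job. Leave any purple or red look-alike of the stack alone. Leave any green or orange look-alike of the cup alone.

How it is judged:
By the outcome, as a careful person would: the job done as asked, in the order asked, and still so for the second after the job is handed in, with the robot touching nothing.
It also fails if it takes over 43 s, if anything falls off the work surface, if the arm or the gripper's body presses on something with over 40 N, if the wrist force passes 120 N, or if a joint passes its speed limit or range.

## Working session

There is one attempt and no reset: what is moved stays moved. The work goes in short steps, Python scripts to look and compute and a tool call to move; the robot and the scene stay as the last step left them, time stands still between calls to the robot, and variables do not carry over. Pictures are saved under pics/ and viewed, and the job is handed in when it is done.

Besides the shell and the picture viewer there is one more tool, called after "Emit:" as name(argument=value, ...), one argument or row to a line, values as JSON. apply_moves: Moves the arm, as the interface text tells. Its arguments: {"type":"object","properties":{"moves":{"type":"array","items":{"type":"array","items":{"type":"number"}}},"newtons":{"type":"number"}},"required":["moves"]}

```bash
mkdir -p pics
cat > h.py <<'E'
import numpy as np, cv2
from station import arm, eyes, job, outline_of
def pts(f,mask=None):
    K=f["camera_matrix"];k1=f["k1"];z=f["z_map"]
    m=(z>0) if mask is None else (mask&(z>0))
    v,u=np.nonzero(m)
    d=cv2.undistortPoints(np.stack([u,v],1).astype(np.float64).reshape(-1,1,2),np.array(K,float),np.array([k1,0,0,0,0.])).reshape(-1,2)
    Z=z[v,u]
    c=np.stack([d[:,0]*Z,-d[:,1]*Z,-Z,np.ones_like(Z)],1)
    return (c@np.array(f["extrinsics"]).T)[:,:3],u,v
def save(f,n): cv2.imwrite("pics/"+n+".png",cv2.cvtColor(f["color"],cv2.COLOR_RGB2BGR))
E
python3 - <<'E'
from h import *
print(arm.get_state())
for n in ["top","side"]:
    f=eyes.grab_frame(n); save(f,n+"0")
    for l in ["cup","stack","trivet","teapot","saucers","jar","tin"]:
        for r in outline_of(l,f):
            P,u,v=pts(f,r["region"])
            if len(P)==0: continue
            print(n,l,round(r["score"],2),np.round(r["extent"]),len(P),"med",np.median(P,0).round(3),"lo",np.percentile(P,2,0).round(3),"hi",np.percentile(P,98,0).round(3))
E
```

```text
{'t': 0.0, 'q': array([ 1.60709689e+00,  3.59377157e-01,  1.10442331e-02, -3.76376750e-04,
       -1.22412896e+00, -2.88116471e-01]), 'qd': array([-0.00125295,  0.00085164, -0.00074987,  0.00076253, -0.00218602,
       -0.00087072]), 'joint_efforts': array([ 9.10825838e-04, -5.82715559e+01,  2.93052864e+01,  6.99683726e+00,
        6.99693774e-03, -1.61065159e-04]), 'eef_pos': array([0.16807018, 0.6532108 , 0.22561791]), 'ee_rot': array([ 3.1398952e+00, -1.3407858e-04, -2.5194397e-01]), 'force': array([ 0.24238388, -0.25217447,  0.42273695]), 'moment': array([0.06014729, 0.03783495, 0.01348247]), 'width': 0.08772236176936904}
top cup 0.97 [152. 299. 181. 324.] 626 med [0.41  0.429 0.053] lo [ 0.381  0.389 -0.001] hi [0.436 0.446 0.091]
top cup 0.76 [263. 262. 290. 291.] 667 med [0.481 0.158 0.137] lo [0.449 0.128 0.024] hi [0.506 0.185 0.181]
top cup 0.65 [289. 332. 312. 357.] 550 med [0.326 0.116 0.043] lo [ 0.3    0.087 -0.001] hi [0.355 0.142 0.091]
top stack 0.72 [254. 255. 307. 310.] 1518 med [0.463 0.146 0.022] lo [0.417 0.096 0.015] hi [0.537 0.214 0.115]
top stack 0.69 [214. 
[... 1469 characters left out ...]
de stack 0.86 [223. 162. 267. 237.] 2221 med [0.495 0.32  0.04 ] lo [0.448 0.275 0.004] hi [0.542 0.385 0.143]
side trivet 0.9 [353. 335. 416. 391.] 2589 med [ 0.489 -0.187  0.008] lo [ 0.436 -0.238  0.004] hi [ 0.544 -0.132  0.011]
side teapot 0.87 [401. 192. 466. 261.] 3002 med [ 0.755 -0.03   0.082] lo [ 0.713 -0.1    0.003] hi [0.821 0.085 0.12 ]
side saucers 0.7 [294. 270. 355. 321.] 2417 med [0.494 0.009 0.029] lo [ 0.44  -0.044  0.009] hi [0.55  0.067 0.038]
side jar 0.69 [334. 155. 371. 214.] 1938 med [0.717 0.2   0.091] lo [0.693 0.181 0.008] hi [0.767 0.251 0.128]
side tin 0.56 [466. 270. 530. 332.] 3201 med [ 0.712 -0.248  0.081] lo [ 0.687 -0.279  0.003] hi [ 0.766 -0.187  0.113]
```

View pics/top0.png

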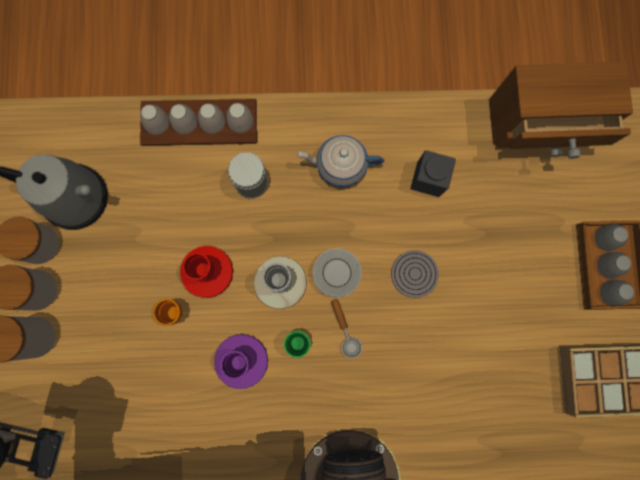

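View pics/side0.png

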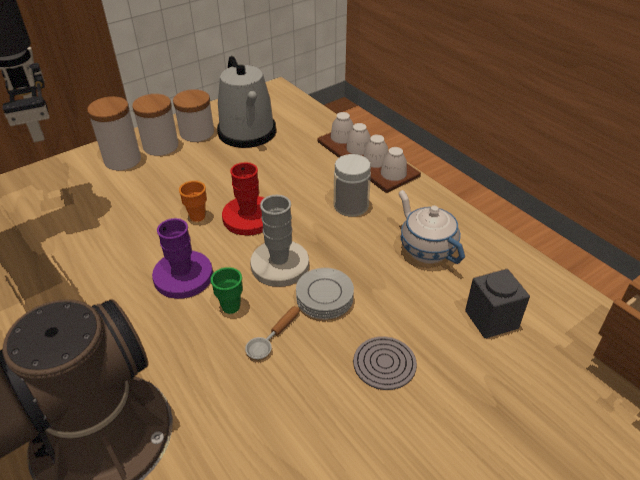

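Run:
```python
from h import *
from scipy.optimize import least_squares
def fit(P,r0=None):
    x0=P[:,:2].mean(0)
    if r0: return least_squares(lambda x:np.hypot(*(P[:,:2]-x).T)-r0,x0,loss='soft_l1',f_scale=.002).x
    return least_squares(lambda x:np.hypot(*(P[:,:2]-x[:2]).T)-x[2],[*x0,.03],loss='soft_l1',f_scale=.002).x
for n in ["top","side"]:
    f=eyes.grab_frame(n)
    P,u,v=pts(f); 
    S=P[(np.hypot(P[:,0]-.478,P[:,1]-.156)<.05)]
    print(n,"hist",np.histogram(S[:,2],np.arange(0,.2,.01)))
    R=S[S[:,2]>.174]; print("rim",len(R),fit(R),R[:,:2].min(0),R[:,:2].max(0),R[:,2].max())
    C=S[(S[:,2]>.15)&(S[:,2]<.172)]; print("collar",len(C),fit(C),fit(C,.0305))
    F=P[(np.hypot(P[:,0]-.478,P[:,1]-.156)<.09)&(P[:,2]>.017)&(P[:,2]<.03)]
    print("foot",F[:,:2].min(0),F[:,:2].max(0),(F[:,:2].min(0)+F[:,:2].max(0))/2)
    T=P[(np.hypot(P[:,0]-.49,P[:,1]+.182)<.09)&(P[:,2]>.005)&(P[:,2]<.014)]
    print("triv",T[:,:2].min(0),T[:,:2].max(0),(np.percentile(T[:,:2],.5,0)+np.percentile(T[:,:2],99.5,0))/2,np.median(T[:,2]))
```

```text
top hist (array([  0, 187, 398,   1,   0,   0,   0,   2,  17, 148,  55,  50,  39,
        55, 117,  19,  15, 153,  24]), array([0.  , 0.01, 0.02, 0.03, 0.04, 0.05, 0.06, 0.07, 0.08, 0.09, 0.1 ,
       0.11, 0.12, 0.13, 0.14, 0.15, 0.16, 0.17, 0.18, 0.19]))
rim 157 [0.47708464 0.1555728  0.02904577] [0.44731503 0.12532102] [0.50716839 0.18690206] 0.1836976637502763
collar 40 [0.47626209 0.15516087 0.02763885] [0.4737859  0.15346165]
foot [0.41279709 0.06819235] [0.54130568 0.21917013] [0.47705139 0.14368124]
triv [ 0.40250982 -0.26779079] [ 0.57613116 -0.09773241] [ 0.49041438 -0.18324621] 0.008301358362594824
side hist (array([  0, 178, 606,  51,  50,  57,  57,  46,  95, 102,  91, 115,  95,
       104, 205, 205, 197, 254,   7]), array([0.  , 0.01, 0.02, 0.03, 0.04, 0.05, 0.06, 0.07, 0.08, 0.09, 0.1 ,
       0.11, 0.12, 0.13, 0.14, 0.15, 0.16, 0.17, 0.18, 0.19]))
rim 191 [0.47757511 0.15397998 0.02892078] [0.44658178 0.12165212] [0.50915048 0.18757334] 0.1813943104989818
collar 441 [0.47736491 0.15386131 0.02850759] [0.47734068 0.15403495]
foot [0.41320105 0.0739277 ] [0.54316654 0.21890437] [0.4781838  0.14641603]
triv [ 0.4315324 -0.2498354] [ 0.57115117 -0.12464736] [ 0.49089905 -0.18429685] 0.0077618163960175846
```

The white-footed stack is at pixel (277,277) in the top view. The rim centre is about (0.477, 0.155, 0.178). The grey trivet is at (415,274), about (0.490, -0.183). The purple, red, green and orange items are decoys. I'm moving above the stack now.

Emit:
apply_moves(
  moves=[
    [1,0.021,0.02,-0.002,0],
    [1,0.021,0.02,-0.002,0],
    [1,0.021,0.02,-0.002,0],
    [1,0.021,0.02,-0.002,0],
    [1,0.021,0.02,-0.002,0],
    [1,0.021,0.02,0,0],
    [1,0.021,0.02,0,0],
    [1,0.021,0.02,0,0],
    [1,0.021,0.02,0,0],
    [1,0.021,0.02,0,0],
    [1,0.021,0.02,0,0],
    [1,0.021,0.02,0,0],
  ],
  newtons=30,
)

```text
t: 1.9
eef_pos: [0.353, 0.3572, 0.2369]
ee_rot: [-3.141, -0.0, -0.252]
force: [0.8, 0.5, -0.2]
width: 0.0876
```

Emit:
apply_moves(
  moves=[
    [1,0.021,0.02,0,0],
    [1,0.021,0.02,0,0],
    [1,0.021,0.02,0,0],
    [1,0.021,0.02,0,0],
    [1,0.021,0.02,0,0],
    [1,0.021,0.02,0,0],
    [1,0.021,0.02,0,0],
    [1,0.021,0.02,0,0],
    [1,0,0,0,0],
    [1,0,0,0,0],
    [1,0,0,0,0],
  ],
)

```text
t: 2.82
eef_pos: [0.4753, 0.1616, 0.2366]
ee_rot: [-3.141, -0.0, -0.253]
force: [-0.0, -0.5, 0.1]
width: 0.0875
```

Run:
```python
from h import *
f=eyes.grab_frame("wrist"); save(f,"w1")
s=arm.get_state(); print(s)
for r in outline_of("cup",f):
    P,u,v=pts(f,r["region"]); print(r["score"],r["extent"],len(P),np.median(P,0) if len(P) else 0)
P,u,v=pts(f); S=P[(np.hypot(P[:,0]-.477,P[:,1]-.155)<.04)&(P[:,2]>.174)&(P[:,2]<.19)]
print(len(S),S.min(0),S.max(0),(S.min(0)+S.max(0))/2)
c,r=cv2.minEnclosingCircle(S[:,:2].astype(np.float32)*1000);print(c,r)
print(f["extrinsics"])
```

```text
{'t': 2.8667, 'q': array([ 7.20552871e-01,  6.40334926e-02, -3.45232100e-01, -1.15055301e-04,
       -1.16134380e+00,  5.98568673e-01]), 'qd': array([ 1.66551181e-02, -1.66769553e-03, -1.01017683e-03, -3.85360992e-04,
       -7.86204019e-05,  2.10108150e-03]), 'joint_efforts': array([-6.31647427e-01, -3.38392246e+01,  2.86607945e+01,  6.80782557e+00,
        6.72017969e-02,  5.75193742e-03]), 'eef_pos': array([0.47509502, 0.16196573, 0.23662284]), 'ee_rot': array([-3.14137875e+00, -1.81263666e-05, -2.51720579e-01]), 'force': array([-0.03216269, -0.15050941, -0.57449324]), 'moment': array([-0.02452651,  0.0039232 ,  0.03048812]), 'width': 0.087883603719672}
0.87 [357.9, 295.8, 400.8, 373.4] 1416 [0.35048349 0.1188016  0.05851131]
0.8 [274.6, 203.6, 364.9, 296.0] 6363 [0.46663907 0.1584487  0.15097765]
0.68 [120.9, 293.8, 153.1, 302.1] 255 [0.42743623 0.40608974 0.01576208]
1834 [0.44654561 0.12508981 0.1740205 ] [0.5095536  0.18744352 0.18037067] [0.4780496  0.15626666 0.17719558]
(478.08966064453125, 156.0621795654297) 31.60367774963379
[[-2.50399523e-01  9.20490232e-01  2.99996351e-01  5.56669544e-01]
 [-9.68142583e-01 -2.38116379e-01 -7.74630755e-02  1.40216949e-01]
 [ 1.30040519e-04 -3.09835960e-01  9.50790020e-01  3.95044992e-01]
 [ 0.00000000e+00  0.00000000e+00  0.00000000e+00  1.00000000e+00]]
```

View pics/w1.png

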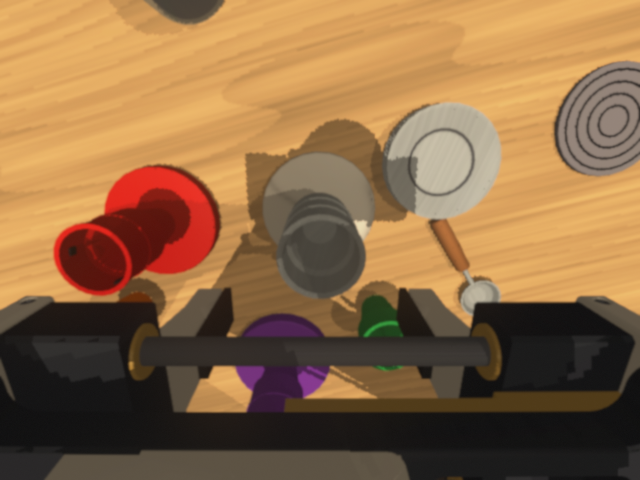

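Emit:
apply_moves(
  moves=[
    [1,0.004,0.0054,0,0],
    [1,0,0,0.01,0],
    [1,0,0,0.01,0],
    [1,0,0,0.01,0],
    [1,0,0,0,0],
    [1,0,0,0,0],
  ],
)

```text
t: 3.42
eef_pos: [0.4773, 0.1552, 0.2054]
ee_rot: [3.14, 0.001, -0.252]
force: [-0.1, 0.2, 0.3]
width: 0.0875
```

Run:
```python
from h import *
f=eyes.grab_frame("wrist"); save(f,"w2")
s=arm.get_state(); print(s["eef_pos"],s["ee_rot"],s["width"])
P,u,v=pts(f); S=P[(np.hypot(P[:,0]-.477,P[:,1]-.155)<.04)&(P[:,2]>.174)&(P[:,2]<.19)]
print(len(S),(S.min(0)+S.max(0))/2)
c,r=cv2.minEnclosingCircle(S[:,:2].astype(np.float32)*1000);print(c,r)
from scipy.optimize import least_squares
print(least_squares(lambda x:np.hypot(*(S[:,:2]-x[:2]).T)-x[2],[.477,.155,.03],loss='soft_l1',f_scale=.002).x)
```

```text
[0.47770546 0.15537645 0.20613315] [ 3.14055570e+00  4.71508777e-04 -2.51526276e-01] 0.08758592689642397
2406 [0.47820537 0.15634482 0.17721397]
(477.9522705078125, 156.2809295654297) 31.747419357299805
[0.47878709 0.15609274 0.02891084]
```

View pics/w2.png

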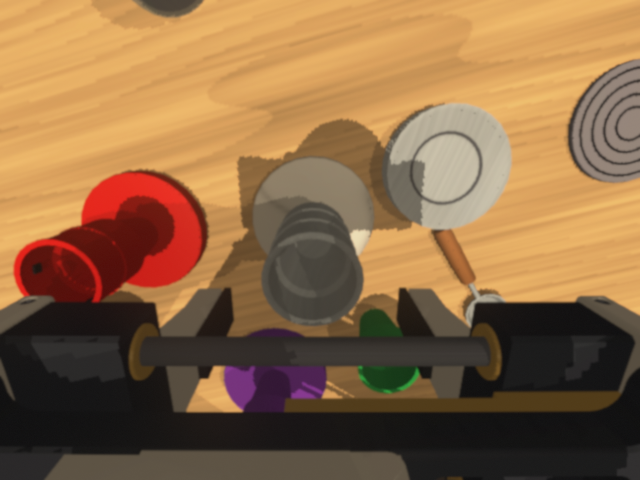

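Run:
```python
from h import *
f=eyes.grab_frame("wrist")
s=arm.get_state(); p=s["eef_pos"]; y=s["ee_rot"][2]
P,u,v=pts(f)
D=P-p; tx=D[:,0]*np.cos(y)+D[:,1]*np.sin(y); ty=D[:,0]*np.sin(y)-D[:,1]*np.cos(y)
S=(np.hypot(P[:,0]-.478,P[:,1]-.156)<.04)&(P[:,2]>.174)&(P[:,2]<.185)
print("cup",(tx[S].min()+tx[S].max())/2,(ty[S].min()+ty[S].max())/2, ty[S].min(),ty[S].max())
F=(D[:,2]>-.005)&(D[:,2]<.02)&(abs(tx)<.03)&(abs(ty)>.03)&(abs(ty)<.08)&(u>180)&(u<450)
for sg in (1,-1):
    m=F&(ty*sg>0); print(m.sum(),np.percentile(ty[m],[1,5,50,95,99]),np.percentile(tx[m],[2,50,98]),D[m,2].min())
print(f["camera_matrix"],f["k1"])
```

```text
cup -0.00016177680837075117 -0.0007589886726757922 -0.03190891738539083 0.030390940040039248
955 [0.04409208 0.04423471 0.0466875  0.05843966 0.05975674] [-0.00917083  0.00920391  0.01114484] -0.0013611433182643962
963 [-0.0589465  -0.05770954 -0.04589023 -0.04334374 -0.04319422] [-0.00884118  0.00919076  0.01109281] -0.0012143797380177457
[[331.57644876   0.         314.6411861 ]
 [  0.         331.57644876 244.85319299]
 [  0.           0.           1.        ]] -0.007658481163059184
```

Emit:
apply_moves(
  moves=[
    [1,0,-0.001,0.01,0],
    [1,0,0,0.01,0],
    [1,0,0,0.01,0],
    [1,0,0,0.01,0],
    [1,0,0,0.01,0],
    [1,0,0,0.005,0],
    [1,0,0,0.0012,0],
    [1,0,0,0,0],
    [1,0,0,0,0],
  ],
  newtons=3,
)

```text
t: 4.27
eef_pos: [0.4783, 0.1565, 0.1506]
ee_rot: [-3.141, -0.0, -0.252]
force: [0.6, -0.1, -0.3]
width: 0.0877
```

Emit:
apply_moves(
  moves=[
    [0.55,0,0,0,0],
    [0.55,0,0,0,0],
    [0.55,0,0,0,0],
    [0.55,0,0,0,0],
  ],
)

```text
t: 4.6
eef_pos: [0.4782, 0.1565, 0.1507]
ee_rot: [-3.141, -0.0, -0.252]
force: [-0.1, -0.2, 0.2]
width: 0.0694
```

Run:
```python
from h import *
f=eyes.grab_frame("wrist"); save(f,"w3")
s=arm.get_state(); p=s["eef_pos"]; y=s["ee_rot"][2]; print(p,s["width"],s["force"])
P,u,v=pts(f)
D=P-p; tx=D[:,0]*np.cos(y)+D[:,1]*np.sin(y); ty=D[:,0]*np.sin(y)-D[:,1]*np.cos(y)
S=(np.hypot(P[:,0]-.478,P[:,1]-.156)<.033)&(P[:,2]>.174)&(P[:,2]<.185)
print("cup",(tx[S].min()+tx[S].max())/2,(ty[S].min()+ty[S].max())/2, ty[S].min(),ty[S].max())
F=(D[:,2]>-.005)&(D[:,2]<.025)&(abs(tx)<.03)&(abs(ty)>.025)&(abs(ty)<.08)
for sg in (1,-1):
    m=F&(ty*sg>0); print(m.sum(),np.percentile(ty[m],[1,5,50,95,99]))
f=eyes.grab_frame("side"); save(f,"s3")
```

```text
[0.47815037 0.1564803  0.15059091] 0.06871441012840435 [ 0.2750673  -0.37006903 -0.5896664 ]
cup -0.00037580097679412033 0.00014943060532147424 -0.03119125339120012 0.03149011460184307
1466 [0.02515157 0.02570025 0.03590927 0.04910263 0.05045041]
1422 [-0.05011516 -0.04874119 -0.03574897 -0.02570361 -0.02518336]
```

View pics/w3.png

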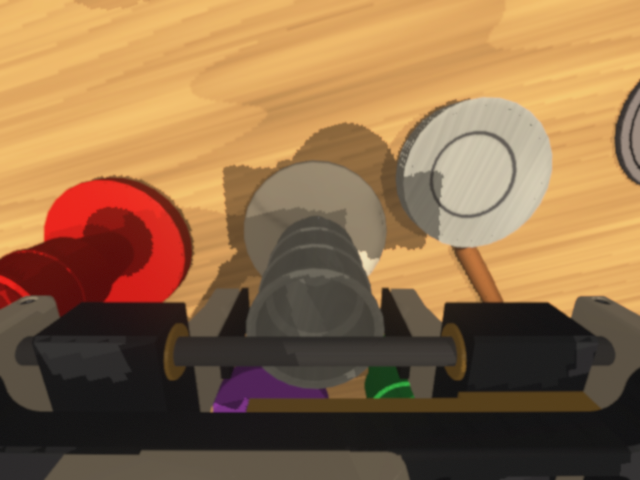

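View pics/s3.png

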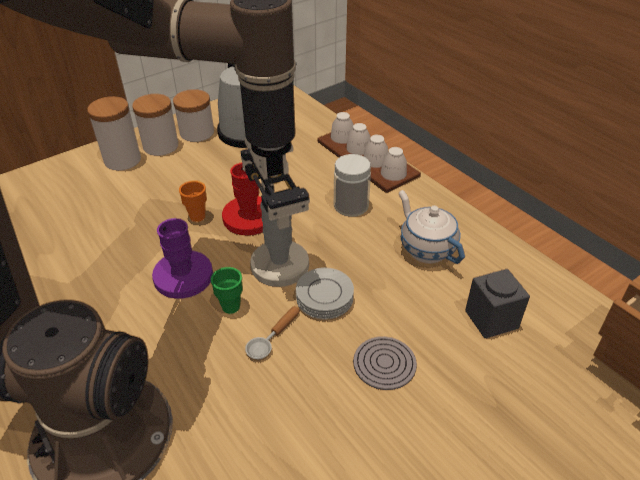

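The fingers straddle the collar, roughly centred in the wrist view (cup at u≈250–383, fingers at ≈248 and ≈383). I'll close gently first.

Emit:
apply_moves(
  moves=[
    [0.48,0,0,0,0],
    [0.45,0,0,0,0],
    [0.42,0,0,0,0],
    [0.38,0,0,0,0],
  ],
  newtons=3,
)

```text
t: 5.03
eef_pos: [0.4781, 0.1565, 0.1504]
ee_rot: [-3.141, -0.0, -0.252]
force: [-0.9, 0.1, -0.9]
width: 0.0614
```

Emit:
apply_moves(
  moves=[
    [0.34,0,0,0,0],
    [0.3,0,0,0,0],
    [0.25,0,0,0,0],
  ],
)

```text
t: 5.28
eef_pos: [0.4781, 0.1565, 0.1503]
ee_rot: [-3.141, 0.0, -0.252]
force: [-0.3, 0.8, 0.1]
width: 0.0616
```

Emit:
apply_moves(
  moves=[
    [0.2,0,0,0,0],
    [0.2,0,0,0,0],
    [0.2,0,0,0,0],
  ],
)

```text
t: 5.53
eef_pos: [0.4781, 0.1565, 0.1503]
ee_rot: [-3.141, -0.0, -0.252]
force: [-0.4, 1.2, -0.0]
width: 0.0616
```

Emit:
apply_moves(
  moves=[
    [0,0,0,0,0],
    [0,0,0,0,0],
    [0,0,0,0,0],
    [0,0,0,0,0],
  ],
  newtons=25,
)

```text
t: 5.87
eef_pos: [0.4781, 0.1565, 0.1504]
ee_rot: [-3.141, -0.0, -0.252]
force: [-0.4, 1.6, -1.0]
width: 0.061
```

Run:
```python
from h import *
s=arm.get_state(); print(s["eef_pos"],s["width"],s["force"],s["moment"])
f=eyes.grab_frame("side"); save(f,"s4")
P,u,v=pts(f); F=P[(np.hypot(P[:,0]-.478,P[:,1]-.156)<.08)&(P[:,2]>.016)&(P[:,2]<.03)]
print(np.percentile(F,[.5,99.5],0))
```

```text
[0.47807756 0.15646105 0.150358  ] 0.06099916365627202 [-0.35796953  1.56070837 -0.95837654] [ 0.54569617 -0.02383533 -0.08177596]
[[0.41462214 0.08946825 0.0162296 ]
 [0.5396718  0.21503285 0.02808511]]
```

Emit:
apply_moves(
  moves=[
    [0,0,-0.0003,0,0],
    [0,0,-0.0002,0,0],
    [0,0,0,0,0],
  ],
)

```text
t: 6.17
eef_pos: [0.4781, 0.1566, 0.1504]
ee_rot: [3.141, 0.0, -0.252]
force: [-0.7, -1.0, 0.5]
width: 0.0609
```

Emit:
apply_moves(
  moves=[
    [0,0,0,-0.001,0],
    [0,0,0,-0.001,0],
    [0,0,0,-0.001,0],
    [0,0,0,-0.001,0],
  ],
)

```text
t: 6.5
eef_pos: [0.4777, 0.1567, 0.154]
ee_rot: [3.141, 0.001, -0.252]
force: [0.3, 0.7, -4.2]
width: 0.0609
```

Emit:
apply_moves(
  moves=[
    [0,0,0,-0.001,0],
    [0,0,0,-0.001,0],
    [0,0,0,-0.001,0],
    [0,0,0,-0.001,0],
    [0,0,0,-0.0015,0],
    [0,0,0,-0.0015,0],
  ],
)

```text
t: 7.0
eef_pos: [0.4782, 0.1569, 0.1615]
ee_rot: [-3.142, -0.0, -0.252]
force: [0.6, -0.7, -4.5]
width: 0.0608
```

Run:
```python
from h import *
s=arm.get_state(); print(s["eef_pos"],s["width"],s["force"],s["moment"])
f=eyes.grab_frame("side"); save(f,"s5")
P,u,v=pts(f); F=P[(np.hypot(P[:,0]-.478,P[:,1]-.156)<.08)&(P[:,2]>.016)&(P[:,2]<.03)]
print(np.percentile(F,[.5,99.5],0))
c=f["color"][150:310,210:370]; cv2.imwrite("pics/s5c.png",cv2.resize(cv2.cvtColor(c,cv2.COLOR_RGB2BGR),None,fx=3.5,fy=3.5))
```

```text
[0.47818318 0.15687826 0.16154611] 0.060832207025802505 [ 0.55128087 -0.73849286 -4.4795495 ] [-0.15011811  0.032203    0.03409767]
[[0.41392541 0.0905853  0.01621262]
 [0.53998106 0.21452026 0.02858374]]
```

View pics/s5c.png

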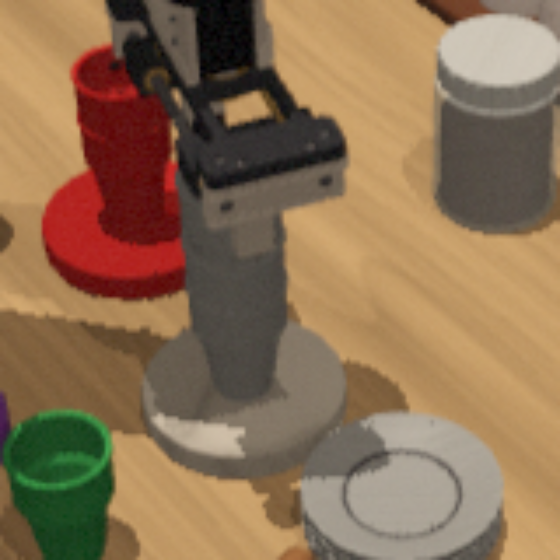

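Emit:
apply_moves(
  moves=[
    [0,0,0,-0.002,0],
    [0,0,0,-0.002,0],
    [0,0,0,-0.003,0],
    [0,0,0,-0.003,0],
    [0,0,0,-0.003,0],
    [0,0,0,-0.003,0],
    [0,0,0,-0.004,0],
    [0,0,0,-0.004,0],
  ],
)

```text
t: 7.72
eef_pos: [0.4785, 0.1571, 0.1861]
ee_rot: [-3.141, -0.001, -0.252]
force: [-0.2, -0.1, -2.4]
width: 0.0608
```

Emit:
apply_moves(
  moves=[
    [0,0,0,-0.005,0],
    [0,0,0,-0.005,0],
    [0,0,0,-0.005,0],
    [0,0,0,-0.005,0],
    [0,0,0,-0.006,0],
    [0,0,0,-0.006,0],
    [0,0,0,-0.006,0],
    [0,0,0,0,0],
    [0,0,0,0,0],
  ],
)

```text
t: 8.47
eef_pos: [0.4783, 0.157, 0.2237]
ee_rot: [-3.141, -0.0, -0.252]
force: [-0.7, 0.2, -2.1]
width: 0.0604
```

Run:
```python
from h import *
s=arm.get_state(); print(s["eef_pos"],s["ee_rot"],s["width"],s["force"],s["moment"])
f=eyes.grab_frame("side"); save(f,"s6")
P,u,v=pts(f); F=P[(np.hypot(P[:,0]-.478,P[:,1]-.156)<.08)&(P[:,2]>.016)&(P[:,2]<.03)]
print(np.percentile(F,[.5,99.5],0))
C=P[np.hypot(P[:,0]-.478,P[:,1]-.156)<.035]; print(np.histogram(C[:,2],np.arange(.1,.28,.006)))
c=f["color"][110:310,190:390]; cv2.imwrite("pics/s6c.png",cv2.resize(cv2.cvtColor(c,cv2.COLOR_RGB2BGR),None,fx=3,fy=3))
```

```text
[0.47831924 0.15703336 0.22374683] [-3.14085995e+00 -4.19679407e-04 -2.51853454e-01] 0.060353412293067635 [-0.7212229   0.15761112 -2.06556813] [-0.05187697  0.03129992  0.0771334 ]
[[0.41449217 0.08997776 0.01642441]
 [0.53865208 0.21535727 0.0279656 ]]
(array([ 64, 123, 111, 105, 101,  95,  87,  89,   1,   0,  17,  36,  37,
        43,  37,  45,  45,  42,  20,  26,  44,  39,  39,  26,  25,  16,
         0,   5,   8,   7]), array([0.1  , 0.106, 0.112, 0.118, 0.124, 0.13 , 0.136, 0.142, 0.148,
       0.154, 0.16 , 0.166, 0.172, 0.178, 0.184, 0.19 , 0.196, 0.202,
       0.208, 0.214, 0.22 , 0.226, 0.232, 0.238, 0.244, 0.25 , 0.256,
       0.262, 0.268, 0.274, 0.28 ]))
```

View pics/s6c.png

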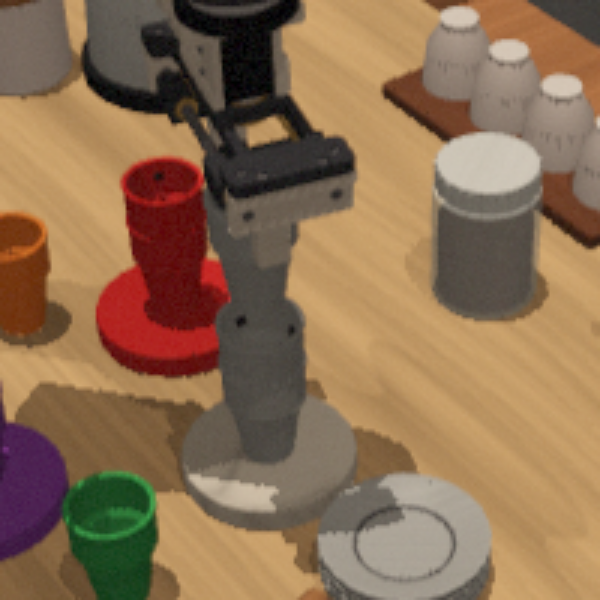

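The cup is out, with its base at about 0.162 m and the stack unmoved. I'm raising it a bit more and carrying it to the trivet.

Emit:
apply_moves(
  moves=[
    [0,0,0,-0.006,0],
    [0,0,0,-0.01,0],
    [0,0.0018,0.006,-0.006,0],
    [0,0.0035,0.012,0,0],
    [0,0.0053,0.018,0,0],
    [0,0.0065,0.022,0,0],
    [0,0.0065,0.022,0,0],
    [0,0.0065,0.022,0,0],
    [0,0.0065,0.022,0,0],
    [0,0.0065,0.022,0,0],
  ],
)

```text
t: 9.35
eef_pos: [0.4831, 0.0028, 0.2456]
ee_rot: [-3.141, -0.0, -0.252]
force: [0.2, -0.1, -1.0]
width: 0.0609
```

Emit:
apply_moves(
  moves=[
    [0,0.0065,0.022,0,0],
    [0,0.0065,0.022,0,0],
    [0,0.0065,0.022,0,0],
    [0,0.0065,0.022,0,0],
    [0,0.0065,0.022,0,0],
    [0,0.0053,0.018,0,0],
    [0,0.0047,0.016,0,0],
    [0,0.0041,0.014,0,0],
    [0,0.0035,0.012,0,0],
    [0,0.002,0.0066,0,0],
    [0,0.0012,0.004,0,0],
    [0,0,0,0,0],
  ],
)

```text
t: 10.35
eef_pos: [0.4898, -0.1842, 0.2453]
ee_rot: [3.142, 0.0, -0.253]
force: [0.1, -0.8, -2.3]
width: 0.061
```

Run:
```python
from h import *
f=eyes.grab_frame("side"); save(f,"s7")
s=arm.get_state(); print(s["eef_pos"],s["ee_rot"],s["width"],s["force"],s["moment"])
p=s["eef_pos"]
P,u,v=pts(f)
C=P[(np.hypot(P[:,0]-p[0],P[:,1]-p[1])<.04)&(P[:,2]>.1)]; print(np.histogram(C[:,2],np.arange(.1,.28,.004)))
B=C[C[:,2]<.22];
for z in np.arange(.165,.22,.01):
    b=B[abs(B[:,2]-z)<.005]; print(z,len(b),b.mean(0) if len(b) else 0, np.ptp(b,0) if len(b) else 0)
f2=eyes.grab_frame("top"); save(f2,"t7")
c=f["color"][150:420,250:520]; cv2.imwrite("pics/s7c.png",cv2.resize(cv2.cvtColor(c,cv2.COLOR_RGB2BGR),None,fx=2.2,fy=2.2))
```

```text
[ 0.48989667 -0.18371266  0.24532052] [-3.14149405e+00  1.26993614e-04 -2.52598893e-01] 0.06070304931322527 [ 0.70669201  0.66821565 -2.31299939] [ 0.00665792  0.03466586 -0.00823559]
(array([ 0,  0,  0,  0,  0,  0,  0,  0,  0,  0,  0,  0,  0,  0,  0,  0,  0,
        0,  0,  0,  1, 20, 30, 25, 32, 39, 27, 32, 33, 32, 28, 41, 34, 15,
       35, 44, 51, 54, 52, 50, 60, 55, 88, 82, 15]), array([0.1  , 0.104, 0.108, 0.112, 0.116, 0.12 , 0.124, 0.128, 0.132,
       0.136, 0.14 , 0.144, 0.148, 0.152, 0.156, 0.16 , 0.164, 0.168,
       0.172, 0.176, 0.18 , 0.184, 0.188, 0.192, 0.196, 0.2  , 0.204,
       0.208, 0.212, 0.216, 0.22 , 0.224, 0.228, 0.232, 0.236, 0.24 ,
       0.244, 0.248, 0.252, 0.256, 0.26 , 0.264, 0.268, 0.272, 0.276,
       0.28 ]))
0.165 0 0 0
0.17500000000000002 0 0 0
0.18500000000000003 37 [ 0.47823014 -0.19597228  0.1872449 ] [0.0250811  0.02767266 0.00622633]
0.19500000000000003 71 [ 0.47840635 -0.19720578  0.19513673] [0.02857873 0.02850297 0.00963614]
0.20500000000000004 81 [ 0.47733183 -0.19704967  0.20470322] [0.0299231  0.03403356 0.00991746]
0.21500000000000005 82 [ 0.47467094 -0.19763858  0.21488768] [0.02863072 0.03402643 0.00967749]
```

View pics/s7c.png

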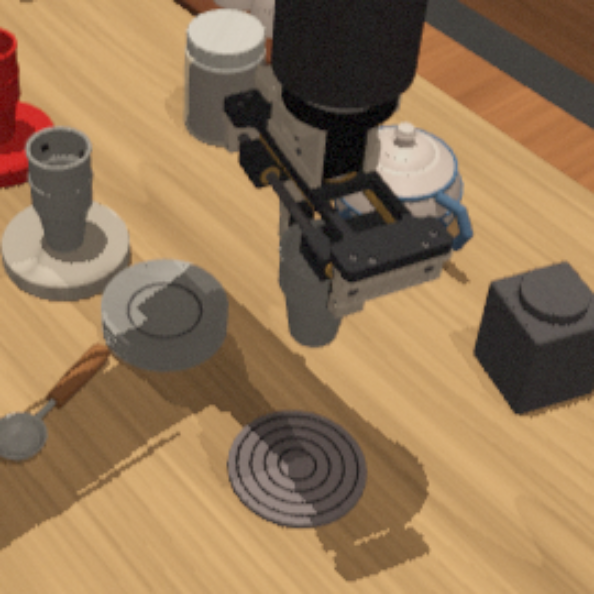

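The cup hangs upright over the trivet with its base at about z = 0.185. I'm lowering it.

Emit:
apply_moves(
  moves=[
    [0,0,0,0.008,0],
    [0,0,0,0.015,0],
    [0,0,0,0.02,0],
    [0,0,0,0.022,0],
    [0,0,0,0.022,0],
    [0,0,0,0.022,0],
    [0,0,0,0.02,0],
    [0,0,0,0.016,0],
    [0,0,0,0.012,0],
    [0,0,0,0.006,0],
    [0,0,0,0.003,0],
    [0,0,0,0,0],
  ],
)

```text
t: 11.45
eef_pos: [0.49, -0.1831, 0.0789]
ee_rot: [3.141, 0.001, -0.251]
force: [-0.1, -1.5, -1.7]
width: 0.061
```

Emit:
apply_moves(
  moves=[
    [0,0,0,0.001,0],
    [0,0,0,0.001,0],
    [0,0,0,0.001,0],
    [0,0,0,0.001,0],
    [0,0,0,0.001,0],
    [0,0,0,0.001,0],
    [0,0,0,0.001,0],
    [0,0,0,0,0],
  ],
)

```text
t: 12.12
eef_pos: [0.49, -0.1834, 0.0722]
ee_rot: [3.142, 0.0, -0.252]
force: [-0.7, -0.7, -2.8]
width: 0.0611
```

Run:
```python
from h import *
f=eyes.grab_frame("side"); save(f,"s8")
s=arm.get_state(); print(s["eef_pos"],s["ee_rot"],s["width"],s["force"],s["moment"])
c=f["color"][250:420,290:460]; cv2.imwrite("pics/s8c.png",cv2.resize(cv2.cvtColor(c,cv2.COLOR_RGB2BGR),None,fx=3.3,fy=3.3))
```

```text
[ 0.49008916 -0.18345405  0.07225008] [ 3.14154392e+00  2.33171993e-04 -2.51876101e-01] 0.060884026110750694 [-0.2350045   0.48396842 -1.19518452] [0.05118629 0.00998671 0.04808504]
```

View pics/s8c.png

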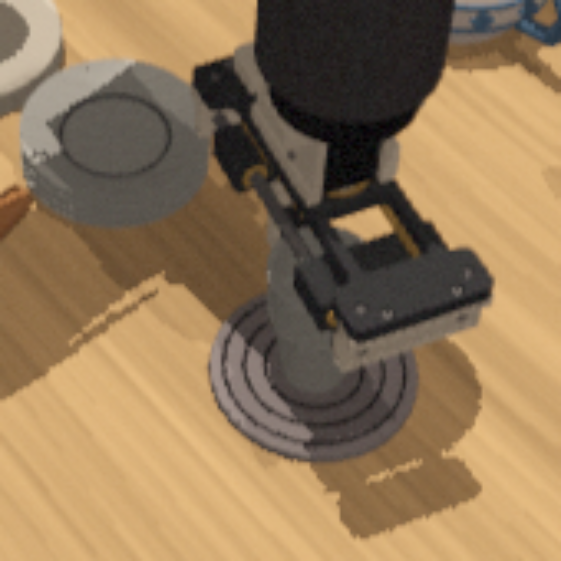

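Expected contact is at TCP z of about 0.068. I'll step down in small increments and check the force.

Emit:
apply_moves(
  moves=[
    [0,0,0,0.001,0],
    [0,0,0,0.0008,0],
    [0,0,0,0.0006,0],
    [0,0,0,0,0],
  ],
)

```text
t: 12.5
eef_pos: [0.4901, -0.1834, 0.0698]
ee_rot: [3.142, 0.0, -0.252]
force: [-0.7, -0.4, -1.8]
width: 0.061
```

Emit:
apply_moves(
  moves=[
    [0,0,0,0.0005,0],
    [0,0,0,0.0005,0],
    [0,0,0,0,0],
  ],
)

```text
t: 12.75
eef_pos: [0.4901, -0.1834, 0.0689]
ee_rot: [3.142, 0.0, -0.252]
force: [-0.5, -0.3, -1.7]
width: 0.0606
```

Emit:
apply_moves(
  moves=[
    [0,0,0,0.0005,0],
    [0,0,0,0,0],
  ],
)

```text
t: 12.92
eef_pos: [0.4902, -0.1834, 0.0684]
ee_rot: [3.142, 0.0, -0.252]
force: [0.7, 0.6, -1.7]
width: 0.061
```

Emit:
apply_moves(
  moves=[
    [0,0,0,0.0005,0],
    [0,0,0,0,0],
  ],
)

```text
t: 13.08
eef_pos: [0.4904, -0.1835, 0.0684]
ee_rot: [3.142, -0.0, -0.252]
force: [-0.8, 1.0, 2.9]
width: 0.0611
```

Emit:
apply_moves(
  moves=[
    [0,0,0,0.0005,0],
    [0,0,0,0,0],
  ],
)

```text
t: 13.25
eef_pos: [0.4906, -0.1835, 0.0684]
ee_rot: [3.141, -0.001, -0.251]
force: [-2.2, 1.3, 7.5]
width: 0.0613
```

Emit:
apply_moves(
  moves=[
    [0,0,0,0.0004,0],
    [0,0,0,0,0],
  ],
)

```text
t: 13.42
eef_pos: [0.4907, -0.1836, 0.0684]
ee_rot: [3.141, -0.001, -0.251]
force: [-3.7, 1.9, 11.5]
width: 0.0611
```

It's in contact. I'll relieve the excess press, then open slowly.

Emit:
apply_moves(
  moves=[
    [0,0,0,-0.0005,0],
    [0,0,0,-0.0005,0],
    [0,0,0,0,0],
  ],
  newtons=10,
)

```text
t: 13.67
eef_pos: [0.4904, -0.1835, 0.0683]
ee_rot: [-3.142, -0.001, -0.252]
force: [-0.6, 0.3, 3.2]
width: 0.061
```

Emit:
apply_moves(
  moves=[
    [0.4,0,0,0,0],
    [0.42,0,0,0,0],
    [0.45,0,0,0,0],
    [0.5,0,0,0,0],
    [0.6,0,0,0,0],
    [0.8,0,0,0,0],
    [1,0,0,0,0],
    [1,0,0,0,0],
    [1,0,0,0,0],
    [1,0,0,0,0],
  ],
  newtons=5,
)

```text
t: 14.5
eef_pos: [0.4902, -0.1834, 0.0681]
ee_rot: [-3.142, 0.0, -0.252]
force: [-0.1, -0.3, -0.5]
width: 0.0873
```

Run:
```python
from h import *
f=eyes.grab_frame("wrist"); save(f,"w9")
s=arm.get_state(); print(s["eef_pos"],s["ee_rot"],s["width"],s["force"],s["moment"])
```

```text
[ 0.49017865 -0.18342704  0.06805718] [ 3.14157939e+00 -5.93505788e-07 -2.51770454e-01] 0.08740634660817119 [-0.44157974  0.50160755  0.17497613] [ 0.04437242 -0.01982938  0.03021946]
```

View pics/w9.png

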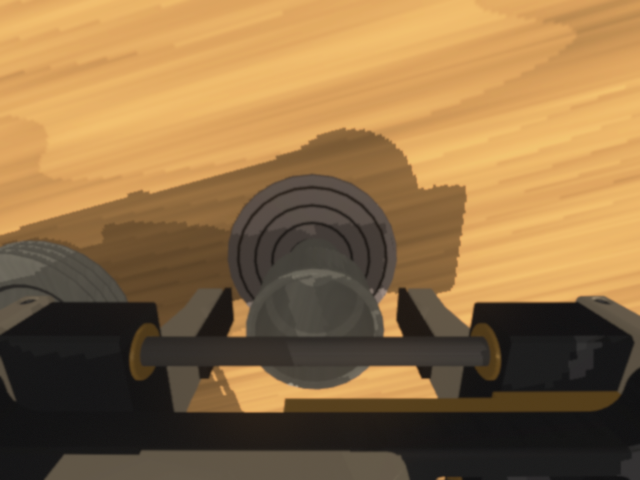

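The fingers are clear on both sides of the upright cup. I'm retreating straight up.

Emit:
apply_moves(
  moves=[
    [1,0,0,-0.003,0],
    [1,0,0,-0.006,0],
    [1,0,0,-0.01,0],
    [1,0,0,-0.015,0],
    [1,0,0,-0.02,0],
    [1,0,0,-0.02,0],
    [1,0,0,-0.02,0],
    [1,0,0,-0.02,0],
    [1,0,0,-0.02,0],
    [1,0,0,-0.015,0],
    [1,0,0,0,0],
    [1,0,0,0,0],
  ],
)

```text
t: 15.55
eef_pos: [0.4906, -0.1834, 0.2188]
ee_rot: [-3.141, -0.003, -0.252]
force: [0.6, -0.1, -1.0]
width: 0.088
```

Run:
```python
from h import *
for n in ["side","top"]:
    f=eyes.grab_frame(n); save(f,n+"10")
    for l in ["cup","stack","trivet","teapot","saucers","jar","tin"]:
        for r in outline_of(l,f):
            P,u,v=pts(f,r["region"])
            if len(P)==0: continue
            print(n,l,round(r["score"],2),np.round(r["extent"]),"med",np.median(P,0).round(3),"lo",np.percentile(P,2,0).round(3),"hi",np.percentile(P,98,0).round(3))
```

```text
side cup 0.96 [370. 318. 404. 372.] med [ 0.489 -0.185  0.072] lo [ 0.46  -0.215  0.013] hi [ 0.518 -0.156  0.097]
side cup 0.87 [176. 178. 205. 219.] med [0.407 0.403 0.065] lo [0.381 0.387 0.005] hi [0.437 0.446 0.088]
side cup 0.68 [209. 268. 244. 317.] med [0.327 0.108 0.064] lo [0.299 0.085 0.   ] hi [0.356 0.145 0.089]
side stack 0.85 [153. 219. 213. 298.] med [0.282 0.234 0.023] lo [0.229 0.19  0.002] hi [0.346 0.299 0.143]
side stack 0.75 [252. 206. 309. 286.] med [0.467 0.138 0.023] lo [0.416 0.092 0.002] hi [0.537 0.209 0.143]
side stack 0.7 [224. 163. 274. 236.] med [0.496 0.321 0.027] lo [0.448 0.275 0.005] hi [0.564 0.386 0.144]
side trivet 0.93 [352. 337. 420. 393.] med [ 0.475 -0.201  0.007] lo [ 0.434 -0.241  0.   ] hi [ 0.546 -0.131  0.011]
side teapot 0.61 [410. 204. 467. 262.] med [ 0.765 -0.045  0.084] lo [ 0.72  -0.103  0.019] hi [ 0.825 -0.002  0.124]
side saucers 0.59 [293. 269. 356. 320.] med [0.493 0.009 0.029] lo [ 0.44  -0.044  0.009] hi [0.55  0.068 0.038]
side saucers 0.53 [250. 206. 311. 287.] med [0.467 0.137 0.023] lo [0.416 0.092 0.005] hi [0.532 0.20
[... 1066 characters left out ...]
 0.008] hi [ 0.488 -0.156  0.103]
top trivet 0.97 [402. 280. 440. 301.] med [ 0.454 -0.179  0.008] lo [ 0.434 -0.233  0.003] hi [ 0.477 -0.146  0.013]
top teapot 0.97 [297. 135. 385. 189.] med [ 0.766 -0.003  0.089] lo [ 0.714 -0.092  0.037] hi [0.821 0.086 0.123]
top saucers 0.67 [313. 266. 333. 297.] med [0.466 0.052 0.034] lo [ 0.433  0.028 -0.003] hi [0.51  0.076 0.607]
top jar 0.73 [228. 154. 268. 197.] med [0.723 0.223 0.125] lo [0.693 0.184 0.009] hi [0.772 0.265 0.131]
top jar 0.37 [254. 255. 307. 308.] med [0.473 0.154 0.023] lo [0.418 0.098 0.013] hi [0.536 0.214 0.145]
top tin 0.81 [409. 148. 453. 198.] med [ 0.723 -0.221  0.1  ] lo [ 0.689 -0.271  0.   ] hi [ 0.777 -0.183  0.116]
```

View pics/side10.png

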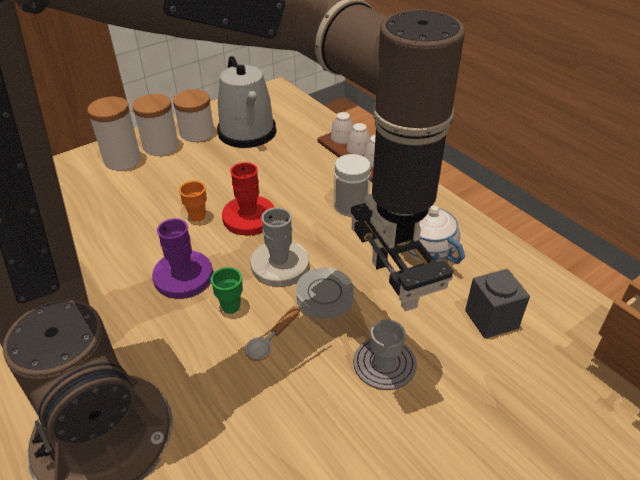

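The cup stands upright and centred on the trivet at pixel (387,345). The stack is upright in its original place at (280,245), and the robot is clear. I'm handing it in.

```bash
python3 -c "
from h import *
print(job.job_done())"
```

```text
the job is handed in; nothing more can be done
None
```

The top tumbler is now standing upright on the grey trivet, and the job is handed in at about 15.7 s of the 43 s allowed.

- **Pull:** I closed on the collar at 3 N to check the fingers were centred, then gripped at 25 N and pulled straight up. The upward pull read about 4.5 N. The foot of the stack stayed in place to within about 1–2 mm in the pictures, and the stack stayed upright.
- **Set-down:** I lowered the tumbler in steps of 0.5 mm or less until it touched. The downward force peaked at about 11.5 N before I backed off, opened the fingers slowly and withdrew straight up.
- **Last checks:** In the side view the tumbler's centre is within about 2 mm of the trivet's, with its rim at about z = 0.097 m. The jar, tin and saucers match their starting positions within camera noise, and so does the teapot in the top view.
- **Poor readings:** In the last pictures the arm partly hid the saucers, trivet and tumbler from the top camera, and the teapot from the side camera. I judged each from the other camera. The outline network also gave a few low-score false labels on the stack, which I ignored.

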